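Fit the red burner head to the quick coupler of the bench burner

TASK

Fit the red burner head to the inclined quick coupler of the bench burner: pull the coupler's sleeve right back until it stays back by itself, then lift the red head from the rack and press its plug fully home, so that the sleeve springs forward again and locks it. Leave the head there, let go of it, and leave the blue and green heads in the rack and the other things on the bench where they are.

Things in the scene. Friction and masses are not known exactly. Their poses are not given: they have to be found in the camera images.
- burner: Bench burner, bolted down: grey foot 130 x 110 x 18 mm with a block up to 60 mm high, carrying the inclined coupler. Origin on the table under it, z up. At zero yaw the coupler leans towards -x (its mouth looks up and towards the robot); it turns with the burner's yaw.
- socket: Fixed steel tube of the coupler, outer diameter 28 mm. Origin = centre of its open mouth, about 107 mm above the table; z = the coupler's axis, pointing out of the mouth and always leaning 35 degrees from vertical; y is level. The bore, 15.6 mm wide, takes the 14 mm plug of a head, whose shoulder then rests flush on the mouth's rim.
- dogs (a point): Point on the axis 14 mm inside the mouth, midway between two locking dogs (4 mm high) that close the bore as long as the sleeve is forward (a plug then stops some 14 mm short of home). They draw aside when the sleeve is back, and close into the plug's groove when it springs forward.
- trip (a point): Point on the axis 20 mm inside the mouth: tip of the trigger pin while the sleeve is back (12 mm deeper otherwise). The plug's end meets it 6 mm before home; pushing on takes about 5 N along the axis, until 1.5 mm before home it trips and the sleeve springs forward by itself.
- sleeve (a joint): How far the brass sleeve is pulled back along the coupler's axis (towards the foot, i.e. along -z of socket), in m: 0 = forward (as at the start), 0.012 = fully back. It takes about 9 N at first, falling off; past 0.0075 it goes over centre and then stays back at 0.012 by itself; before that it springs forward again when let go.
- flange (a point): Point on the axis at the upper face (mouth side) of the sleeve's flange; moves with the sleeve: 26 mm behind the mouth when forward, 38 mm when back. The flange is 48 mm in diameter, 6 mm thick; fingers astride the 36 mm sleeve can push on it. At least 15 mm of tube stays free behind it.
- sleeve_rim (a point): Centre of the sleeve's rim, 30 mm from the flange towards the mouth: 4 mm outside the mouth when forward, 8 mm short of it when back. The sleeve is a brass ring round the coupler tube, outer diameter 36 mm.
- rack: Wooden rack block 230 x 75 x 40 mm, fixed, holding the three heads upright in a row along its x, 75 mm apart (at -75, 0 and +75 mm; which head is where varies). Origin at the centre of its underside; holes 18 mm wide, right through.
- red_head: Burner head with a red grip and a brass flame tube, about 0.16 kg, loose, upright in the rack; round. Origin = centre of its shoulder (underside of the grip), z along its axis to the flame end. Red grip 26 mm in diameter, 36 mm high, then brass tube 19 mm in diameter up to 64 mm. When it is home the sleeve comes 4 mm above the shoulder: keep fingers higher than that.
- red_plug (a point): End of the red head's steel plug, on its axis 26 mm below the shoulder. The plug is 14 mm in diameter, tapered to 11 mm over its last 4 mm, with a locking groove.
- red_top (a point): Centre of the flame end of the red head, 64 mm above its shoulder on its axis.
- blue_head: Same head with a blue grip and a steel tube; origin at its shoulder. Stays in the rack.
- green_head: Same head with a green grip and a copper tube; origin at its shoulder. Stays in the rack.
- flower1: Loose silver flower blank, 38 mm across, 7 mm thick, flat on the table; origin under its centre. Bystander.
- flower2: Another one like it. Bystander.
- flux_bottle: Brown bottle 60 mm in diameter, 150 mm high; origin under its centre. Bystander.
- steel_cup: Steel cup 80 mm in diameter, 85 mm high; origin under its centre. Bystander.
- tweezers: Steel tweezers 140 mm long, lying along their x, 8 mm thick. Bystander.
- cutter: Yellow and black cutter 130 mm long along its x, 24 mm wide, 15 mm thick. Bystander.
Things that resemble listed ones, but are neither listed nor needed, are in the scene too. What is shaped like the burner but purple is not meant. What is shaped like the red_head but pink is not meant.

How it is judged:
On the way, in this order (a step that is already met when the one before it is completed fails the run):
1. the sleeve is pulled fully back (value of joint sleeve above 0.0105 m), for 0.2 s.
2. the red head's plug is home in the coupler and the sleeve has sprung forward (distance between red_head and socket below 0.003 m and angle between the z axis of red_head and the z axis of socket, either way round below 0.1 rad and z of red_top in the frame of socket above 0.05 m and value of joint sleeve below 0.002 m), for 0.1 s.
At the end, for the whole second after the job is handed in: The red head sits in the coupler: its shoulder within 3 mm of the mouth's centre, its axis within 0.1 rad of the coupler's, flame end outwards, the sleeve forward (joint below 2 mm), the head at rest and not held; the blue and green heads within 15 mm of where they stood in the rack (all of step 2 and linear speed of red_head below 0.02 m/s and contact force between the fingers and red_head below 0.1 N and distance of each of blue_head, green_head from where it was at the start of the episode below 0.015 m); the robot touches nothing.
It fails at once if the blue or the green head is moved more than 15 mm (distance of any of blue_head, green_head from where it was at the start of the episode above 0.015 m).
It fails at once if a flower, the bottle, the cup, the tweezers or the cutter is pushed more than 40 mm away (distance of any of flower1, flower2, flux_bottle, steel_cup, tweezers, cutter from where it was at the start of the episode above 0.04 m).
It fails at once if the bottle is knocked over (angle between flux_bottle's own z axis and vertical above 0.5 rad).
It also fails if it takes over 58 s, if anything falls off the work surface, if the arm or the gripper's body presses on something with over 40 N, if the wrist force passes 120 N, or if a joint passes its speed limit or range.

ROBOT

A 6-joint arm with a two-finger parallel gripper is mounted at the origin on the work surface. World frame = base frame: x ahead of the robot, y to its left, z up, the work surface at z = 0. Lengths are in m, angles in rad, forces in N, time in s.
With the tool pointing down it reaches from about 0.3 to 0.875 m from the base axis. Payload 6.4 kg.
Tool frame: the origin (TCP) lies between the finger pads; the fingertips stand 19 mm ahead of it and the grasp point (between the pads) is the TCP; z points along the fingers, y is the line along which they close (so a half turn about z gives the same grasp; the last joint's range is limited). The gripper opens to 85 mm and grips with 20 to 120 N. Pads are 22 mm wide; open, the fingers measure 114 mm over their backs; the gripper's body (76 mm by 85 mm) begins 54 mm behind the grasp point. The pads swing forward as they close: fully open they stand 13 mm farther back than shut.
Start: joints at [-1.339, 0.181, 1.607, -0, 1.354, -0.206], TCP at [0.244, -0.521, 0.25] pointing down, gripper open.
Joint ranges: [-2.99, 2.99], [-0.89, 2.07], [0.3, 2.58], [-1.14, 4.28], [0, 2.63], [-3.12, 3.12]. Speed limits (rad/s): [2.57, 2.57, 3.01, 3.14, 3.14, 3.14].

INTERFACE

Orientations are given as [roll, pitch, yaw] about the fixed x, y, z axes, in that order (R = Rz(yaw) Ry(pitch) Rx(roll)).
In Python, from cell import ctrl, move_gripper, planner, cams, current_time_s, current_joint_pos, current_qd, current_effort, current_ee_pos, current_orientation, current_wrist_force, current_wrist_torque, current_width, current_finger_force gives the robot as it stands. Calls block until the motion is done:
- ctrl.move_ptp(position, orientation): joint-space move of the TCP to a pose.
- ctrl.line_to(position, orientation=None, max_speed=0.15): straight line of the TCP; orientation=None keeps the orientation; max_speed is the mean speed in m/s.
- ctrl.move_joints(angles): joint-space move.
- move_gripper(opening, squeeze=None): finger opening in m; squeeze is the grip in N (None keeps the last); returns when the fingers have stopped.
- ctrl.dwell(seconds).
- planner.ik(position, orientation): joint angles nearest the present ones, or None.
- cams.capture(name): name is "scene" or "top"; returns the picture (480x640x3 uint8, red, green, blue); there is no depth.
- cams.get_calibration(name): a dict with "fx", "fy", "cx", "cy" (pixels), "pose" (4x4, takes a point from camera to world coordinates). Camera axes: x right, y down, z forward; pixel columns grow to the right and rows downward; lengths in m; the calibration is good to about 2 mm. A picture is of the moment at which its call begins. get_calibration takes no time and is no camera call.
A pose or a line that the arm cannot do raises ctrl.MotionError and nothing moves.
- ctrl.finish_job(): hands the job in; it is judged then, once.
Readings, each from a call of its own:
- current_time_s(): time.
- current_joint_pos(): joint angles.
- current_qd(): joint speeds.
- current_effort(): joint torques, N m.
- current_ee_pos(): TCP position.
- current_orientation(): TCP orientation.
- current_wrist_force(): force on the tool from outside, world axes, zero at the start.
- current_wrist_torque(): the same for the moment, N m.
- current_width(): finger opening in m.
- current_finger_force(): force on a finger pad.
Only numpy, scipy, OpenCV 4.12 (cv2) and the standard library are available. Lean on these libraries where they do the work, as an engineer would, in place of code of your own. Each camera call takes 0.05 s, during which the arm holds its last target. There are 200 camera calls.

## Working session

There is one attempt and no reset: what is moved stays moved. The work goes in short steps, each a Python script; the robot and the scene stay as the last script left them, time stands still between calls to the robot, and variables do not carry over. Pictures are saved under pics/ and viewed, at most 10 in all, crops included, and the job is handed in when it is done.

```bash
ls; mkdir -p pics
python3 - <<'E'
from cell import *
import cv2,numpy as np
np.set_printoptions(precision=4,suppress=True)
for n in("scene","top"):
    im=cams.capture(n); cv2.imwrite(f"pics/{n}0.png",im[:,:,::-1]); c=cams.get_calibration(n); print(n,c)
print(current_time_s())
E
```

```text
pics
scene {'fx': 534.0781055885092, 'fy': 534.0781055885092, 'cx': 321.37948467914873, 'cy': 245.03172814314877, 'pose': array([[ 0.7922,  0.4835, -0.3723,  0.9175],
       [ 0.6101, -0.6191,  0.4945, -0.5231],
       [ 0.0086, -0.6189, -0.7854,  0.8271],
       [ 0.    ,  0.    ,  0.    ,  1.    ]])}
top {'fx': 551.6185819301286, 'fy': 551.6185819301286, 'cx': 316.20197547321175, 'cy': 245.2879270281777, 'pose': array([[-0.0025, -0.9957,  0.0927,  0.4386],
       [-0.9999,  0.0038,  0.0134, -0.0531],
       [-0.0137, -0.0927, -0.9956,  1.2976],
       [ 0.    ,  0.    ,  0.    ,  1.    ]])}
0.1
```

View pics/scene0.png

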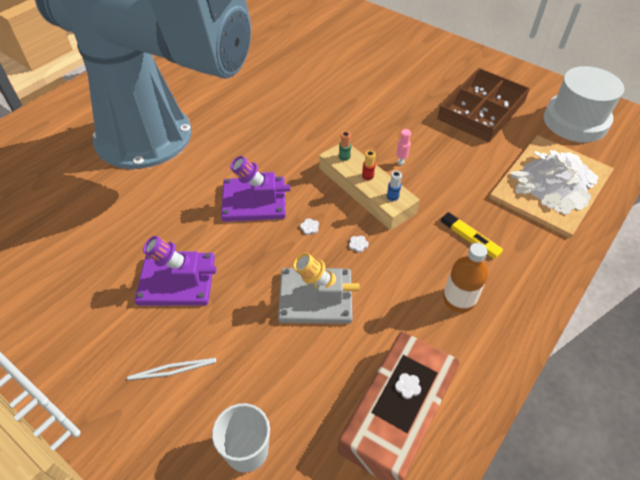

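View pics/top0.png

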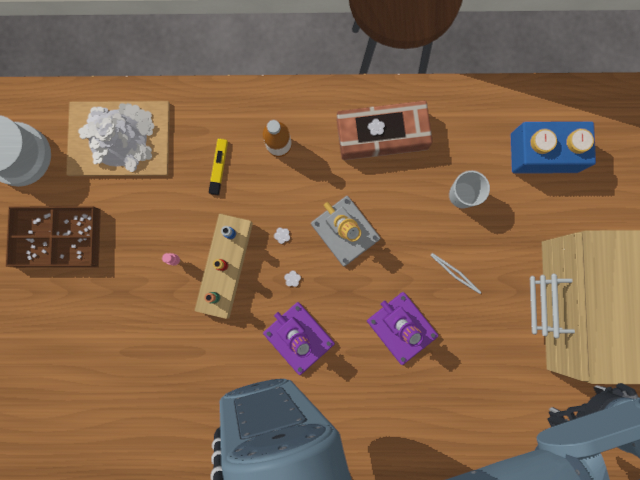

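The grey burner is at scene (315,285) and top (346,228). There are two purple decoys, at top (298,340) and (402,328). The red head is in the middle of the rack, at scene (369,165) and top (221,265). The pink decoy is at scene (404,147) and top (171,259), outside the rack. I choose the grey burner and the red head in the rack, and check both in one close crop.

Run:
```python
import cv2,numpy as np
s=cv2.imread("pics/scene0.png");t=cv2.imread("pics/top0.png")
f=lambda im,x,y,w,h,W,H:cv2.resize(im[y:y+h,x:x+w],(W,H),interpolation=cv2.INTER_CUBIC)
a=np.hstack([f(s,275,245,80,60,400,300),f(t,306,193,80,60,400,300)])
b=np.hstack([f(s,330,130,80,60,400,300),f(t,186,213,107,80,400,300)])
cv2.imwrite("pics/crop.png",np.vstack([a,b]))
```

```text
(no output)
```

View pics/crop.png

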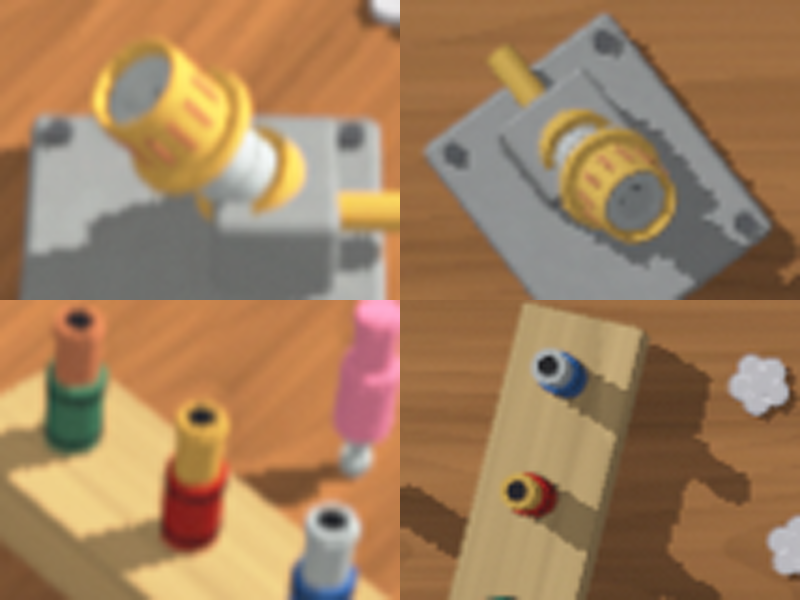

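The crops confirm the choice. The grey-footed burner's coupler has its mouth at scene (302.6,262.2) and top (353.6,232.8). The red head with the brass tube has its top at scene (370,152.8) and top (216.6,263.3). The pink decoy is pale and stands outside the rack.

```bash
cat > h.py <<'E'
from cell import *
import cv2,numpy as np
from scipy.spatial.transform import Rotation as R
np.set_printoptions(precision=4,suppress=True)
def ray(n,p):
    c=cams.get_calibration(n);T=c["pose"]
    d=T[:3,:3]@np.array([(p[0]-c["cx"])/c["fx"],(p[1]-c["cy"])/c["fy"],1.]);return T[:3,3],d/np.linalg.norm(d)
def plane(n,p,z):
    o,d=ray(n,p);return o+d*(z-o[2])/d[2]
def tri(ps,pt):
    L=[ray("scene",ps),ray("top",pt)]
    A=sum(np.eye(3)-np.outer(d,d) for o,d in L);b=sum((np.eye(3)-np.outer(d,d))@o for o,d in L)
    x=np.linalg.solve(A,b);return x,[np.linalg.norm(np.cross(x-o,d)) for o,d in L]
def proj(n,P):
    c=cams.get_calibration(n);q=np.linalg.inv(c["pose"])@np.append(P,1);return np.array([c["fx"]*q[0]/q[2]+c["cx"],c["fy"]*q[1]/q[2]+c["cy"]])
E
python3 - <<'E'
from h import *
m,e=tri((302.6,262.2),(353.6,232.8));print("mouth",m,e)
r,e=tri((370,152.8),(216.6,263.3));print("redtop",r,e)
print("redtop on z=.104",plane("scene",(370,152.8),.104),plane("top",(216.6,263.3),.104))
print("mouth on z=.107",plane("scene",(302.6,262.2),.107),plane("top",(353.6,232.8),.107))
t=cv2.imread("pics/top0.png");hsv=cv2.cvtColor(t,cv2.COLOR_BGR2HSV)
k=((hsv[:,:,1]<45)&(hsv[:,:,2]>50)).astype(np.uint8);k[:190]=0;k[272:]=0;k[:,:306]=0;k[:,386:]=0
k=cv2.morphologyEx(k,cv2.MORPH_OPEN,np.ones((3,3)))
c=max(cv2.findContours(k,0,2)[0],key=cv2.contourArea)
hull=cv2.convexHull(c)[:,0].astype(float)
P=np.array([plane("top",p,.018)[:2] for p in hull],np.float32)
rect=cv2.minAreaRect(P*1000);print(rect);print(cv2.boxPoints(rect))
# head tops: green, red, blue grips via colour in top
for n,(a,b) in {"red":((0,6),(150,0)),}.items(): pass
for n in("scene","top"):
    h=cv2.cvtColor(cv2.imread(f"pics/{n}0.png"),cv2.COLOR_BGR2HSV)
    kk=(((h[...,0]<5)|(h[...,0]>174))&(h[...,1]>190)&(h[...,2]>70)).astype(np.uint8)
    N,_,st,ce=cv2.connectedComponentsWithStats(kk);print(n,[(st[i].tolist(),ce[i]) for i in range(1,N) if st[i][4]>25])
E
```

```text
mouth [ 0.5755 -0.1188  0.1094] [np.float64(0.0008650012618861076), np.float64(0.0008650012618859428)]
redtop [0.5099 0.1781 0.105 ] [np.float64(0.0016971481536257266), np.float64(0.0016971481536258162)]
redtop on z=.104 [0.5082 0.1777 0.104 ] [0.5113 0.1794 0.104 ]
mouth on z=.107 [ 0.5737 -0.1181  0.107 ] [ 0.5764 -0.1184  0.107 ]
((592.3733520507812, -103.48918151855469), (129.45266723632812, 109.08331298828125), 37.115848541259766)
[[ 507.8475  -99.0545]
 [ 573.6714 -186.0394]
 [ 676.8992 -107.9239]
 [ 611.0753  -20.939 ]]
scene [([363, 166, 11, 12, 83], array([367.6506, 172.3614]))]
top []
```

The checks agree: foot 129 x 109 mm, mouth height about 0.108, red top about 0.105. Burner yaw is about 37°, consistent with the direction from the foot to the mouth. Next I approach the sleeve along its axis.

```bash
cat >> h.py <<'E'
yaw=np.radians(37.1); M0=np.array([.575,-.118,.108])
zs=np.array([-np.sin(np.radians(35))*np.cos(yaw),-np.sin(np.radians(35))*np.sin(yaw),np.cos(np.radians(35))])
ys=np.array([-np.sin(yaw),np.cos(yaw),0]); xs=np.cross(ys,zs)
def ori(sg): # tool z=-zs, tool y=sg*ys
    y=sg*ys; z=-zs; return R.from_matrix(np.c_[np.cross(y,z),y,z]).as_euler("xyz")
F=lambda: np.array([np.array(current_wrist_force())@v for v in(xs,ys,zs)])
E
python3 - <<'E'
from h import *
for sg in(1,-1):
    print(sg,ori(sg),[planner.ik(M0+h*zs,ori(sg)) for h in(.12,-.03)])
    q=planner.ik(M0+.12*zs,ori(sg))
q=[(s,planner.ik(M0+.10*zs,ori(s))) for s in(1,-1)]
q=[(s,x) for s,x in q if x is not None]
s=min(q,key=lambda a:abs(a[1][5]))[0];print("use",s)
ctrl.move_ptp(M0+.10*zs,ori(s)); move_gripper(.060)
im=cams.capture("scene");cv2.imwrite("pics/s1.png",im[...,::-1]);it=cams.capture("top");cv2.imwrite("pics/t1.png",it[...,::-1])
a=im[160:320,220:420,::-1];b=it[150:310,270:470,::-1]
cv2.imwrite("pics/c1.png",np.hstack([cv2.resize(a,(400,320)),cv2.resize(b,(400,320))]))
print(current_time_s(),current_width(),F(),current_ee_pos())
E
```

```text
1 [-3.1416  0.6109 -2.4941] [array([-0.8586,  0.0507,  1.9661,  0.6696,  1.1737,  2.9233]), array([-0.6764,  0.341 ,  1.9311,  0.8044,  0.882 ,  2.8565])]
-1 [ 3.1416 -0.6109  0.6475] [array([-0.8586,  0.0507,  1.9661,  0.6696,  1.1737, -0.2183]), array([-0.6764,  0.341 ,  1.9311,  0.8044,  0.882 , -0.2851])]
use -1
2.2917 0.05979892869145369 [-0.0544 -0.8726 -0.4549] [ 0.5292 -0.1527  0.1899]
```

View pics/c1.png

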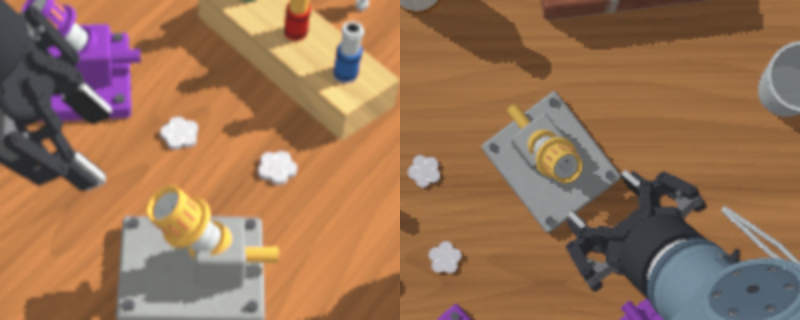

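The top crop shows both fingertips, at crop (630,178) and (575,220), roughly astride the coupler axis. The scene crop shows the gripper clear of everything. I compare the tips with their predicted pixels, then advance and close.

Run:
```python
from h import *
p=np.array(current_ee_pos())
for n,off in(("scene",(220,160)),("top",(270,150))):
    g=lambda P:(proj(n,P)-off)*2+([400,0] if n=="top" else [0,0])
    print(n,"tips",g(p+.03*ys-.013*zs),g(p-.03*ys-.013*zs),"mouth",g(M0),"axis",g(M0+.087*zs))
ctrl.line_to(M0+.03*zs,max_speed=.1);print(F())
ctrl.line_to(M0+.004*zs,max_speed=.06);print(F())
for w in(.046,.042,.040,.038):
    move_gripper(w,squeeze=20);print(w,current_width(),F(),current_finger_force())
    if abs(F()[1])>4: break
print(current_time_s())
```

```text
scene tips [103.5208 120.6643] [ 98.3298 179.9562] mouth [166.4651 204.351 ] axis [101.105  149.5554]
top tips [577.3828 215.4059] [624.1163 179.7506] mouth [566.909  166.7477] axis [600.6537 197.5393]
[ 0.3625 -0.5295  0.6715]
[-0.8802 -0.5749  0.7034]
0.046 0.04603187608660748 [ 0.1089 -0.3687  0.1057] 0.0
0.042 0.04212457252469772 [-0.0432 -0.3984 -0.3065] 0.0
0.04 0.04009991194037193 [0.9113 0.5161 0.5987] 0.0
0.038 0.03784932048727074 [-0.5453  0.3247  0.0174] 0.0
4.6667
```

Closed to 38 mm without touching the sleeve, so sideways alignment is within 1 mm. I reopen slightly and push on the flange, watching the force.

Run:
```python
from h import *
move_gripper(.035,squeeze=20);print("closed",current_width(),F(),current_finger_force())
move_gripper(.039);print("open",current_width(),F())
h=.004
while h>-.034:
    h-=.002; ctrl.line_to(M0+h*zs,max_speed=.03); f=F(); print(round(h,3),f)
    if abs(f[2])>35 or np.hypot(f[0],f[1])>25: break
print(current_time_s())
```

```text
closed 0.03476632023339682 [-0.1659 -1.8014 -0.4457] 0.6930058666330297
open 0.03894937468380431 [ 0.2746  0.7544 -0.0477]
0.002 [ 0.3537 -0.6697  0.1975]
0.0 [ 0.1555  0.1206 -0.1437]
-0.002 [ 0.5325 -0.4843  0.8419]
-0.004 [0.6264 0.2259 0.772 ]
-0.006 [-0.0283  0.3226  1.0384]
-0.008 [ 0.2773 -0.068  -0.2501]
-0.01 [0.4414 0.9325 3.3391]
-0.012 [-0.3273  1.2853  4.6954]
-0.014 [-0.0123 -1.2169  3.2581]
-0.016 [ 0.3991 -0.1783  0.7159]
-0.018 [0.3878 0.5527 0.0978]
-0.02 [0.1425 0.6508 0.596 ]
-0.022 [ 0.0875 -0.132   2.9032]
-0.024 [-2.9774  8.3476 29.5073]
-0.026 [-6.5188 16.9837 57.0658]
8.85
```

It went over centre at h ≈ -0.015 and reached its stop at about -0.023, which is 12 mm of travel. I back off and go to the red head.

Run:
```python
from h import *
ctrl.line_to(M0-.020*zs,max_speed=.05); move_gripper(.060)
ctrl.line_to(M0+.11*zs,max_speed=.2)
# red head: axis xy
r=np.array([.5099,.1785]); ra=np.radians(0)
# rack direction from top view: blue & green tops at z=.104
b=plane("top",(148/3.74+185.6,68/3.75+212.6),.104)[:2]; d=b-plane("top",(216.6,263.3),.104)[:2]
print("rack dir",d,np.linalg.norm(d))
d/=np.linalg.norm(d); n=np.array([-d[1],d[0],0])   # close perpendicular to the row
best=None
for sg in(1,-1):
    y=sg*n;z=np.array([0,0,-1.]);o=R.from_matrix(np.c_[np.cross(y,z),y,z]).as_euler("xyz")
    q=planner.ik([*r,.2],o); print(o,q)
    if q is not None and (best is None or abs(q[5])<abs(best[1][5])): best=(o,q)
np.save("o.npy",best[0])
ctrl.move_ptp([*r,.18],best[0])
im=cams.capture("scene");it=cams.capture("top")
cv2.imwrite("pics/s2.png",im[...,::-1]);cv2.imwrite("pics/t2.png",it[...,::-1])
a=im[100:310,220:460,::-1];b=it[170:290,190:390,::-1]
cv2.imwrite("pics/c2.png",np.vstack([np.hstack([cv2.resize(im[100:220,270:430,::-1],(400,300)),cv2.resize(it[220:310,170:290,::-1],(400,300))]),np.hstack([cv2.resize(im[245:305,275:355,::-1],(400,300),interpolation=2),cv2.resize(it[193:253,306:386,::-1],(400,300),interpolation=2)])]))
print(current_time_s(),current_ee_pos())
```

```text
rack dir [ 0.0711 -0.0178] 0.07333095866616303
[3.1416 0.     2.8971] [ 0.1169  0.1549  1.7434  0.      1.2433 -1.2094]
[ 3.1416  0.     -0.2445] [ 0.1169  0.1549  1.7434 -0.      1.2433  1.9322]
11.6167 [0.5101 0.1772 0.1796]
```

View pics/c2.png

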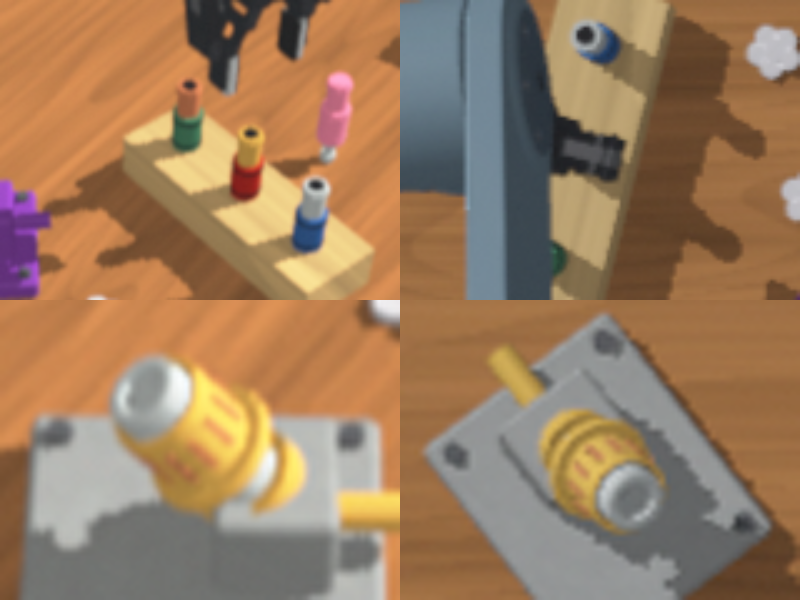

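The sleeve stays back: the steel mouth is exposed in both lower crops, with bore centres at scene (304.4,262.2) and top (352.2,231.4). Red, blue and green heads are all still in place. I grasp the red head.

Run:
```python
from h import *
m,e=tri((304.4,262.2),(352.2,231.4));print("mouth",m,e,"d vs M0 in socket axes",[(m-M0)@v for v in(xs,ys,zs)])
o=np.load("o.npy"); r=[.5099,.1785]
ctrl.line_to([*r,.070],o,max_speed=.1); print(current_ee_pos(),current_wrist_force())
move_gripper(.020,squeeze=60); print(current_width(),current_finger_force(),current_wrist_force())
ctrl.line_to([*r,.150],max_speed=.1)
print(current_width(),current_finger_force(),current_wrist_force(),current_time_s())
```

```text
mouth [ 0.5781 -0.1163  0.109 ] [np.float64(0.001516947629824036), np.float64(0.001516947629824006)] d vs M0 in socket axes [np.float64(0.003431444193638414), np.float64(-0.0005235480680086619), np.float64(-0.001185863367597772)]
[0.5105 0.1786 0.0707] [ 0.2433 -0.1737  0.7275]
0.02431823522279771 58.798359632492065 [-2.0957  0.525   4.7825]
0.02382959589189176 58.88596773147583 [-0.0991  0.7917 -1.9095] 14.2333
```

Run:
```python
from h import *
M=np.array([.578,-.1165,.1085]); np.save("M.npy",M)
ctrl.line_to([.5099,.1785,.21],max_speed=.2)
ctrl.move_ptp(M+.12*zs,ori(-1)); ctrl.line_to(M+.070*zs,max_speed=.1)
im=cams.capture("scene");it=cams.capture("top")
cv2.imwrite("pics/s3.png",im[...,::-1]);cv2.imwrite("pics/t3.png",it[...,::-1])
cv2.imwrite("pics/c3.png",np.hstack([cv2.resize(im[220:295,255:355,::-1],(400,300),interpolation=2),cv2.resize(it[193:268,306:406,::-1],(400,300),interpolation=2)]))
print(current_time_s(),current_ee_pos(),current_width(),F())
g=lambda n,P,o:(proj(n,P)-o)*4
for k in(0,.07-.03-.026,.04,.076,.104): print(k,g("scene",M+k*zs,(255,220)),g("top",M+k*zs,(306,193))+[400,0])
```

```text
16.7083 [ 0.5463 -0.141   0.1665] 0.024037139271487106 [-0.7816 -0.2155 -0.9202]
0 [200.7633 169.2696] [587.0493 155.9017]
0.014000000000000009 [180.9099 152.564 ] [597.3056 165.2292]
0.04 [142.9426 120.6164] [616.9189 183.0662]
0.076 [87.8818 74.2853] [645.3605 208.932 ]
0.104 [42.9164 36.4491] [668.5856 230.0537]
```

View pics/c3.png

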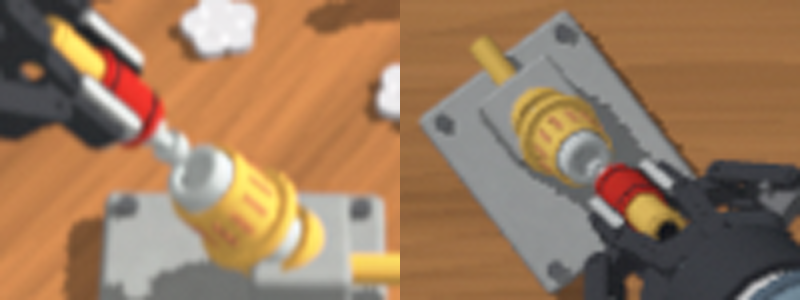

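The plug tip is at crop scene (180,152) and top (597,165), within a pixel or so of the predicted axis (181,153) and (597,165). The head is in line with the bore, so I insert it with force watch.

Run:
```python
from h import *
M=np.load("M.npy"); h=.070
while h>.026:
    h-=.002; ctrl.line_to(M+h*zs,max_speed=.03); f=F(); print(round(h,3),f,round(current_width(),4))
    if f[2]>15 or np.hypot(f[0],f[1])>12: break
print(current_time_s(),current_wrist_torque())
```

```text
0.068 [-0.9969 -0.5389 -1.9586] 0.0241
0.066 [-0.9712  0.2667 -1.5365] 0.0238
0.064 [-0.6585 -0.5431 -2.2427] 0.0245
0.062 [-1.6275 -0.3274 -1.2191] 0.024
0.06 [-0.7066 -0.4275 -1.4754] 0.0241
0.058 [-1.2269  0.2287 -2.1871] 0.0242
0.056 [-1.519  -0.9609 -1.9608] 0.0246
0.054 [-2.5108 -0.1787 -0.9588] 0.024
0.052 [-3.4895 -1.0306 -2.8598] 0.0241
0.05 [-3.3334 -0.756  -2.802 ] 0.0242
0.048 [-4.2464 -1.4573 -2.7687] 0.024
0.046 [-5.2938 -1.6614 -2.8903] 0.0239
0.044 [-5.7503 -1.3142 -1.8773] 0.0241
0.042 [-5.381  -2.0511 -2.2484] 0.024
0.04 [-5.3971 -2.0013 -2.4831] 0.0242
0.038 [-6.4486 -1.7592 -3.3531] 0.0241
0.036 [-7.1718 -1.2016  0.3135] 0.0236
0.034 [-7.5596 -1.2629 -1.362 ] 0.0242
0.032 [-7.3952 -2.6876 -1.9486] 0.0241
0.03 [-10.5427   1.3737   9.9764] 0.0242
0.028 [-13.3348  10.6198  36.3413] 0.0242
21.9583 [-0.318   3.0126  1.1096]
```

Run:
```python
from h import *
im=cams.capture("scene");it=cams.capture("top")
cv2.imwrite("pics/c4.png",np.hstack([cv2.resize(im[235:310,265:365,::-1],(400,300),interpolation=2),cv2.resize(it[193:268,306:406,::-1],(400,300),interpolation=2)]))
```

```text
(no output)
```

View pics/c4.png

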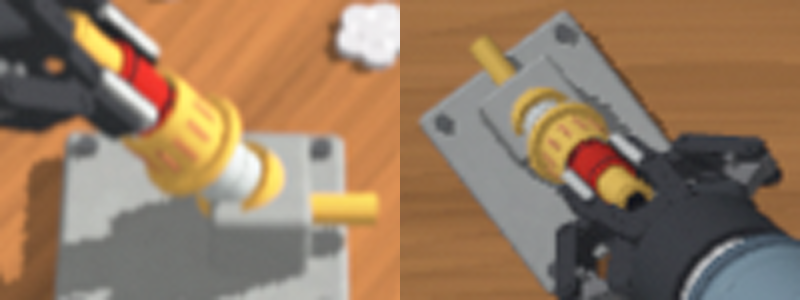

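Both crops show the sleeve sprung forward over the shoulder, with free tube behind the flange at scene crop (240,170). The head is locked, so I release it and retreat along the axis.

Run:
```python
from h import *
M=np.load("M.npy")
ctrl.line_to(M+.0295*zs-.001*xs,max_speed=.02);print(F())
move_gripper(.06);print(F()); ctrl.line_to(M+.15*zs,max_speed=.12); ctrl.line_to(M+.15*zs+np.array([-.1,-.15,.08]),max_speed=.25)
ctrl.dwell(.3)
im=cams.capture("scene");it=cams.capture("top")
cv2.imwrite("pics/c5.png",np.hstack([cv2.resize(im[100:340,220:540,::-1],(400,300),interpolation=2),cv2.resize(it[193:268,306:406,::-1],(400,300),interpolation=2)]))
print(current_time_s(),current_finger_force(),F())
```

```text
[-7.4008  3.1483 13.8924]
[0.4845 0.4188 0.7644]
25.2417 0.0 [ 0.0415 -0.9264  0.198 ]
```

View pics/c5.png

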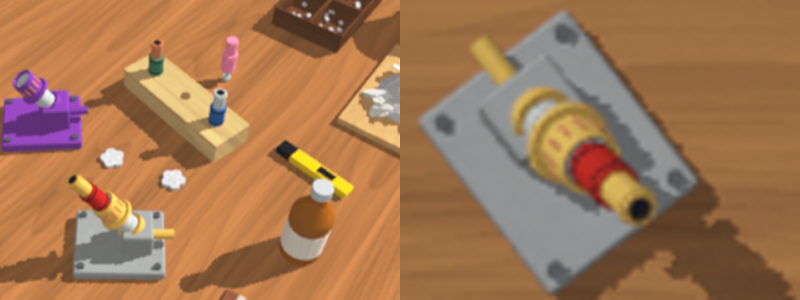

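The red head sits in the coupler with the sleeve forward, at scene crop (100,200). Blue and green are still in the rack, the bystanders are unmoved, and the gripper is clear.

```bash
python3 -c "
from cell import *
print(ctrl.finish_job())"
```

```text
the job is handed in; nothing more can be done
None
```

The red head is locked in the grey burner's coupler with the sleeve sprung forward, the gripper is clear, and the job was handed in at about 25 s; the hand-in call returned no verdict.

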